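# Square up the tag blanks and hold the sprung rod at its mark

## Robot

A 7-joint arm with a two-finger parallel gripper is mounted at the origin on the work surface; the furniture and walls round the work are solid. World frame = base frame: x ahead of the robot, y to its left, z up, the work surface at z = 0. Lengths are in m, angles in rad, forces in N, time in s.
With the tool pointing down it reaches from about 0.4 to 0.85 m from the base axis. Payload 10.4 kg.
Tool frame: the origin (TCP) lies on the centre line of the jaws, within the pads' length; the fingertips stand 14 mm ahead of it and the grasp point (between the pads) lies 5 mm behind it (manip.tip_reach is the distance from the TCP to the fingertips, in m); z points along the fingers, y is the line along which they close (so a half turn about z gives the same grasp; the last joint's range is limited). The gripper opens to 85 mm and grips with 20 to 120 N. Pads are 22 mm wide; open, the fingers measure 114 mm over their backs; the gripper's body (76 mm by 85 mm) begins 54 mm behind the grasp point. The pads swing forward as they close: fully open they stand 13 mm farther back than shut.
Start: joints at [1.21, 0.332, -0.065, 1.46, 0.022, 1.35, -0.088], TCP at [0.207, -0.59, 0.245] pointing down, gripper open.
Joint ranges: [-2.6, 2.6], [-0.5, 2.12], [-1.47, 1.34], [0.16, 2.42], [-1.27, 4.41], [0.06, 2.06], [-2.6, 2.6]. Speed limits (rad/s): [2.22, 2.22, 2.79, 2.79, 3.14, 3.14, 3.14].

## Interface

Orientations are given as a unit quaternion [x, y, z, w].
In Python, from workcell import manip gives the robot as it stands.
- The arm moves only by the shell command python3 -m pendant 'ROWS' [FORCE]. ROWS is JSON, a list of rows, each a list of 7 numbers: the shift along the tool's x, y, z in units of 50 mm (1.0 is 50 mm), then the turn, a rotation vector about the tool's x, y, z in units of 8 degrees (1.0 is 8 degrees), then the opening, from -1 (shut) to 1 (fully open), so that 0 is half open. In form: [[dx, dy, dz, ax, ay, az, jaw], ...]. A call has exactly 10 rows; each row is the pose to reach, as a shift and turn from the pose commanded when the call began, along the tool's axes at that moment; what a row does not reach only later rows make up. A row lasts 1/8 s, in which the tool goes at most 62.5 mm and 10.7 degrees, less where a joint would pass 70% of its speed; a pose out of reach is approached as far as the arm can. A call with a gripper value outside its range is refused whole. The fingers move at their own pace and stop on an object; FORCE is the grip in N (left out, the last holds). Time passes only in rows, so rows that repeat a pose let the fingers close, or fill a call up. It gives the time, the measured TCP pose, the force, the opening and the grip force at its end, in the units of the state.
- manip.get_obs(): the state, without advancing time (a new reading comes with each control period).
- manip.camera(name): name is "side" or "top" or "wrist"; returns (picture, depth): 420x560x3 uint8, red, green, blue; 420x560 float32, m along the optical axis (not along the pixel's ray), 0 where there is no reading.
- manip.get_calibration(name): a dict with "fx", "fy", "cx", "cy" (pixels), "D" ([k1, k2, p1, p2, k3] as OpenCV has them; the pictures are not rectified), "xyz" and "orientation" of the camera in the world. Camera axes: x right, y up, looking along -z (the intrinsics and any distortion apply to the point x, -y, -z); pixel columns grow to the right and rows downward; lengths in m; the calibration is good to about 2 mm. A picture is of the moment at which its call begins: read the wrist's pose just before it. get_calibration takes no time and is no camera call; for the wrist camera it gives the pose at the moment of the call.
- manip.hand_in(): hands the job in; it is judged then, once.
Trained networks look in the newest picture that a camera, given by its name, has taken for a name from the list of things; names that differ only in an ending like _2 or _b are one class to them, and where a whole thing is asked for, a point or a joint stands for the part that bears it (a point fixed in the world has none). Each returns a list of dicts, best first, with "p" (0 to 1); they miss things now and then, are a little off and sometimes report something else, mostly with a low value. They report only what shows in the picture. A call takes as long as a camera call.
- manip.find_in(thing, camera): "box" ([left, top, right, bottom] in pixels, round what is visible of it).
- manip.trace(thing, camera): "pixels" (420x560 bool, what is visible of it) and "box" ([left, top, right, bottom] in pixels, round what is visible of it).
- manip.tip_of(thing, camera): "pixel" ([column, row] in pixels: a listed point, or the origin of a listed thing).
The state is a dict: "clock": time; "joint_pos": joint angles; "joint_velocities": joint speeds; "tau": joint torques, N m; "position": TCP position; "ee_rot": TCP orientation; "ft_force": force on the tool from outside, world axes, zero at the start; "torque": the same for the moment, N m; "grip_width": opening from 0.0 (shut) to 1.0 (fully open); "grasp_force": force on a finger pad.
Only numpy, scipy, OpenCV 4.12 (cv2) and the standard library are available. Lean on these libraries where they do the work, as an engineer would, in place of code of your own. Each camera call takes 0.05 s, during which the arm holds its last target. There are 200 camera calls.

## Task

Tap the untidy stack of four metal tag blanks into the corner of the setting-out gauge until every blank sits flush against both the end stop and the long fence. Then take the black pull plate of the sprung telescoping rod, draw the rod out until its pointer is level with the index on the rider, ready for marking off, and finish while still holding it steady there with the fingers, the blanks still flush. Leave the round tin and the dropper bottle where they stand.

Things in the scene. Friction and masses are not known exactly. Their poses are not given: they have to be found in the camera images.
- corner (a point): Inner corner of the fixed grey setting-out gauge, on top of its dark wooden bed, 20 mm above the bench. x runs along the long fence away from the end stop (the rod pulls out this way), y from the bed across the fence to the rod, z up. End stop face: x = 0; fence face: y = 0; both 8 mm thick, 25 mm above the bed. The stack lies at x > 0, y < 0.
- bed_end (a point): Outer corner of the wooden bed, diagonally opposite corner: x = 112 mm, y = -44 mm in that frame, 20 mm above the bench. Its two sides meeting here are open, and the blanks overhang them. The L-shaped base plate (12 mm thick, its top 8 mm below the bed's top) reaches 43 mm further in x and 23 mm further in -y. Axes as corner.
- pull_plate (a point): Grip point of the upright black pull plate at the end of the sprung telescoping rod: plate 12 mm thick along the rod, 26 mm wide, top 17 mm above this point (85 mm above the bench). The rod's axis is 36 mm below this point and 40 mm from the fence face; tube and rod are at most 23 mm thick, so the plate's top stands clear. Axes as corner.
- pointer (a point): Tip of the small steel pointer blade on the fence side of the pull plate, 35 mm from the end stop's face while the rod is home; moves with the rod. Axes as corner.
- index (a point): Tip of the steel index ridge on the rider, a brass block 16 x 12 x 7 mm fixed on top of the fence, 75 to 115 mm from the end stop's face. Axes as corner. Pointer and index are level when equal along x (they stay 3.5 mm apart sideways, the index 5.5 mm higher).
- rod (a joint): How far the rod is pulled out along the gauge's x, in m: 0 home, 0.105 at its limit. An inner spring pulls it home with 2.5 N at 0 plus 50 N per m (4.5 to 6.5 N at the index).
- blank_0_corner (a point): Corner of the bottom of four loose plain metal tag blanks lying in a stack on the bed, each 120 x 50 x 5 mm and 60 g: the corner, half-way up the blank's thickness, that belongs in the gauge's corner. The blank's long side runs from here along its own +x, its short side along its own -y.
- blank_0_free (a point): The other corner of the bottom blank's fence-side long edge: 120 mm from blank_0_corner, at the open end of the bed. It should end against the fence. Sliding the whole stack home takes up to about 8 N; a firm push of 12 N at the middle of a side squares it and does no harm.
- blank_1_corner (a point): Corner of the second of four loose plain metal tag blanks lying in a stack on the bed, each 120 x 50 x 5 mm and 60 g: the corner, half-way up the blank's thickness, that belongs in the gauge's corner. The blank's long side runs from here along its own +x, its short side along its own -y.
- blank_1_free (a point): The other corner of the second blank's fence-side long edge: 120 mm from blank_1_corner, at the open end of the bed. It should end against the fence. Sliding the whole stack home takes up to about 8 N; a firm push of 12 N at the middle of a side squares it and does no harm.
- blank_2_corner (a point): Corner of the third of four loose plain metal tag blanks lying in a stack on the bed, each 120 x 50 x 5 mm and 60 g: the corner, half-way up the blank's thickness, that belongs in the gauge's corner. The blank's long side runs from here along its own +x, its short side along its own -y.
- blank_2_free (a point): The other corner of the third blank's fence-side long edge: 120 mm from blank_2_corner, at the open end of the bed. It should end against the fence. Sliding the whole stack home takes up to about 8 N; a firm push of 12 N at the middle of a side squares it and does no harm.
- blank_3_corner (a point): Corner of the top of four loose plain metal tag blanks lying in a stack on the bed, each 120 x 50 x 5 mm and 60 g: the corner, half-way up the blank's thickness, that belongs in the gauge's corner. The blank's long side runs from here along its own +x, its short side along its own -y.
- blank_3_free (a point): The other corner of the top blank's fence-side long edge: 120 mm from blank_3_corner, at the open end of the bed. It should end against the fence. Sliding the whole stack home takes up to about 8 N; a firm push of 12 N at the middle of a side squares it and does no harm.
- paste_tin: Bystander: round tin with a lid, 55 mm across, 42 mm high; origin under its centre.
- dropper: Bystander: brown dropper bottle, 34 mm across, 100 mm high; origin under its centre.

How it is judged:
By the outcome, as a careful person would: the job done as asked, in the order asked, and still so for the second after the job is handed in, while the arm keeps its last pose, push and grip.
It also fails if it takes over 61 s, if anything falls off the work surface, if the arm or the gripper's body presses on something with over 40 N, if the wrist force passes 120 N, or if a joint passes its speed limit or range.

## Working session

There is one attempt and no reset: what is moved stays moved. The work goes in short steps, Python scripts to look and compute and a shell command to move; the robot and the scene stay as the last step left them, time stands still between calls to the robot, and variables do not carry over. Pictures are saved under pics/ and viewed, at most 10 in all, crops included, and the job is handed in when it is done.

```bash
mkdir -p pics; cat > h.py <<'E'
import numpy as np, cv2
from scipy.spatial.transform import Rotation as R
from workcell import manip
def ray(px,cal):
    K=np.array([[cal['fx'],0,cal['cx']],[0,cal['fy'],cal['cy']],[0,0,1]])
    u=cv2.undistortPoints(np.array([[px]],float),K,np.array(cal['D'],float))[0,0]
    return R.from_quat(cal['orientation']).as_matrix()@np.array([u[0],-u[1],-1.]),np.array(cal['xyz'])
def at_z(px,cal,z):
    d,o=ray(px,cal); return o+d*(z-o[2])/d[2]
def at_depth(px,cal,dep):
    d,o=ray(px,cal); c,r=int(round(px[0])),int(round(px[1])); return o+d*dep[r,c]
def save(n,p): cv2.imwrite('pics/'+n,p[:,:,::-1])
E
python3 - <<'E'
from h import *
np.set_printoptions(precision=4,suppress=True)
o=manip.get_obs();print(o)
Z={'corner':.02,'bed_end':.02,'pull_plate':.068,'pointer':None,'index':None,'paste_tin':0,'dropper':0}
for i in range(4):
    for e in('corner','free'): Z[f'blank_{i}_{e}']=.0225+.005*i
for c in('top','side'):
    p,d=manip.camera(c);save(c+'0.png',p);cal=manip.get_calibration(c);print(c,cal['xyz'])
    for k,z in Z.items():
        r=manip.tip_of(k,c)
        for q in r[:1]:
            px=q['pixel'];print(k,np.round(px,1),round(q['p'],2),at_depth(px,cal,d), at_z(px,cal,z) if z is not None else '')
E
```

```text
{'clock': 0.0, 'joint_pos': array([ 1.2104,  0.3329, -0.0647,  1.461 ,  0.0216,  1.3499, -0.0885]), 'joint_velocities': array([-0.0006, -0.0006,  0.0003, -0.0023, -0.0009,  0.0012,  0.0004]), 'tau': array([  0.    , -62.5439,   0.0493, -39.1612,   0.0163,   0.0098,
         0.    ]), 'position': array([ 0.207 , -0.5893,  0.2445]), 'ee_rot': array([ 0.9858,  0.1681, -0.0002, -0.0007]), 'ft_force': array([-0.1792,  0.5872, -0.0869]), 'torque': array([ 0.0438, -0.0268, -0.0111]), 'grasp_force': 0.0, 'grip_width': 0.9990421171776046}
top [0.3745 0.0415 1.067 ]
corner [345.2 206.6] 0.61 [ 0.4685 -0.0994  0.0452] [ 0.4708 -0.1029  0.02  ]
bed_end [394.5 225.2] 0.68 [ 0.4301 -0.2097  0.0414] [ 0.4313 -0.215   0.02  ]
pull_plate [363.7 184.8] 0.71 [ 0.5125 -0.1331  0.0833] [ 0.5147 -0.1359  0.068 ]
pointer [361.8 196.9] 0.5 [ 0.4951 -0.1423  0.0083] 
index [393.2 198.7] 0.53 [ 0.4922 -0.2136  0.0124] 
paste_tin [196.2 196.1] 0.91 [0.4849 0.2308 0.0408] [0.4893 0.2383 0.    ]
dropper [190.6 260.6] 0.77 [0.3421 0.2377 0.0428] [0.3408 0.2459 0.    ]
blank_1_free [349.7 209.4] 0.16 [ 0.4644 -0.1
[... 201 characters left out ...]
75]
blank_3_free [404. 205.] 0.73 [ 0.4775 -0.2364  0.0203] [ 0.4758 -0.2319  0.0375]
side [0.4684 0.7469 0.5781]
corner [272.5 193.8] 0.89 [ 0.4694 -0.0983  0.0271] [ 0.4694 -0.1092  0.02  ]
bed_end [290.4 169.5] 0.7 [ 0.4292 -0.1827  0.04  ] [ 0.4277 -0.2173  0.02  ]
pull_plate [253.6 167.1] 0.83 [ 0.5116 -0.1311  0.0741] [ 0.5121 -0.1417  0.068 ]
pointer [264.6 176.8] 0.57 [ 0.4877 -0.1375  0.0462] 
index [266.8 160.2] 0.39 [ 0.4841 -0.1987  0.0544] 
dropper [348.  327.4] 0.79 [0.348  0.2695 0.0223] [0.3432 0.2503 0.    ]
blank_3_corner [276.5 184.4] 0.57 [ 0.461  -0.1166  0.0399] [ 0.461  -0.1205  0.0375]
blank_3_free [272.4 160. ] 0.72 [ 0.4715 -0.3008 -0.0013] [ 0.4713 -0.2307  0.0375]
```

```bash
python3 - <<'E'
from h import *
a=cv2.imread('pics/top0.png')[150:270,310:450];b=cv2.imread('pics/side0.png')[120:240,210:350]
cv2.imwrite('pics/c0.png',np.hstack([cv2.resize(x,(400,343),interpolation=2) for x in(a,b)]))
p,d=manip.camera('wrist');cv2.imwrite('pics/w0.png',p[:,:,::-1]);c=manip.get_calibration('wrist');print(c)
print(R.from_quat(manip.get_obs()['ee_rot']).as_matrix(),R.from_quat(c['orientation']).as_matrix())
E
```

```text
{'fx': 361.005926417209, 'fy': 361.005926417209, 'cx': 282.3536819001115, 'cy': 213.36925161046693, 'D': array([-0.09633911,  0.        ,  0.        ,  0.        ,  0.        ]), 'xyz': array([ 0.27805416, -0.56441103,  0.37403592]), 'orientation': array([-0.12212424,  0.08592189, -0.57162944,  0.80681031])}
[[ 9.43470176e-01  3.31457423e-01  6.52107703e-05]
 [ 3.31457428e-01 -9.43470170e-01 -1.12030271e-04]
 [ 2.43911516e-05  1.27311814e-04 -9.99999992e-01]] [[ 0.33171442  0.90140676  0.27826496]
 [-0.94337935  0.3166509   0.09883124]
 [ 0.00097429 -0.29529316  0.9554062 ]]
```

View pics/c0.png

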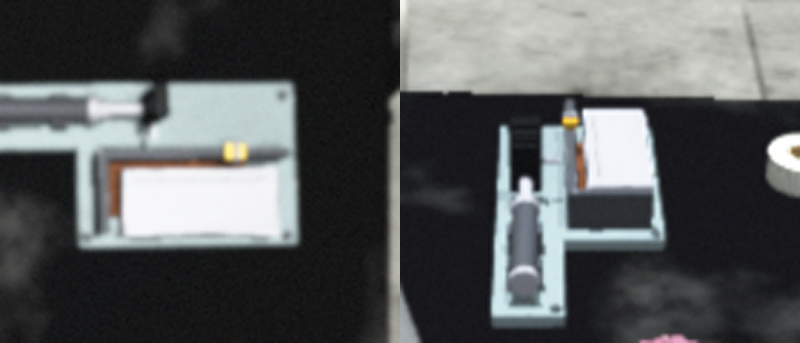

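View pics/top0.png

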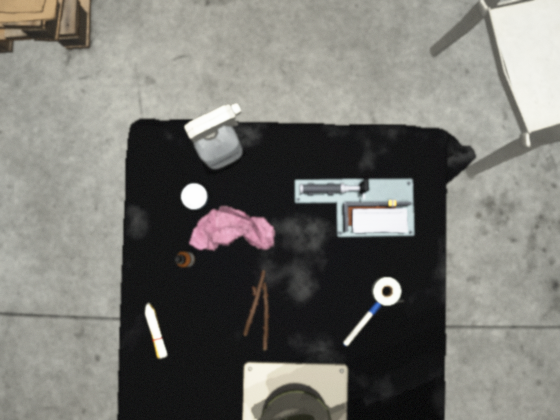

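The top view shows the gauge at about (345–413, 180–237). Gauge +x runs along world −y and +y along world +x. The stack stands off both the fence and the end stop. Next I'll move over it for a closer wrist view.

```bash
python3 -m pendant '[[1,-0.7,0,0,0,0.3,1],[2,-1.4,0,0,0,0.6,1],[3,-2.1,0,0,0,0.9,1],[4,-2.8,0,0,0,1.2,1],[5,-3.5,0,0,0,1.5,1],[6,-4.3,0,0,0,1.8,1],[7,-5,0,0,0,2.2,1],[8,-5.7,0,0,0,2.2,1],[8.3,-6,0,0,0,2.2,1],[8.3,-6,0,0,0,2.2,1]]' 60
cat > look.py <<'E'
from h import *
import sys
np.set_printoptions(precision=4,suppress=True)
n=sys.argv[1]
o=manip.get_obs();print(o['clock'],o['position'],R.from_quat(o['ee_rot']).as_matrix()[:,1],o['ft_force'])
cal=manip.get_calibration('wrist');p,d=manip.camera('wrist');save(n+'.png',p);np.save('pics/'+n+'.npy',d)
Z={'corner':.02,'bed_end':.02,'pull_plate':.068,'pointer':.06,'index':.0655}
for i in range(4):
    for e in('corner','free'): Z[f'blank_{i}_{e}']=.0225+.005*i
for k,z in Z.items():
    for q in manip.tip_of(k,'wrist')[:1]:
        px=q['pixel'];print(k,np.round(px,1),round(q['p'],2),at_depth(px,cal,d),at_z(px,cal,z))
import json;json.dump({k:list(map(float,v)) if hasattr(v,'__len__') else float(v) for k,v in cal.items()},open('pics/'+n+'.json','w'))
E
python3 look.py w1
```

```text
clock: 2.9
position: [0.4999, -0.1673, 0.2454]
ee_rot: [1.0, 0.017, 0.0, -0.0]
ft_force: [-0.0, -0.6, -0.6]
grip_width: 1.0
grasp_force: 0.0
2.9 [ 0.4999 -0.1673  0.2454] [ 0.0342 -0.9994 -0.0002] [-0.0489 -0.6042 -0.5556]
corner [217.4 210. ] 0.76 [ 0.4748 -0.1061  0.0449] [ 0.4672 -0.1017  0.02  ]
pull_plate [252.8 181.1] 0.56 [ 0.5126 -0.1426  0.0846] [ 0.509  -0.1414  0.068 ]
pointer [257.2 201. ] 0.77 [ 0.4792 -0.1427  0.024 ] [ 0.4891 -0.1449  0.06  ]
index [319.7 206.8] 0.58 [ 0.4835 -0.2025  0.0526] [ 0.4872 -0.201   0.0655]
blank_0_corner [233.8 211.6] 0.58 [ 0.4739 -0.1219  0.0455] [ 0.4668 -0.1189  0.0225]
blank_0_free [352.9 212.2] 0.76 [ 0.4771 -0.2356  0.0451] [ 0.4704 -0.2404  0.0225]
blank_1_free [354.8 221.2] 0.61 [ 0.4572 -0.2458  0.0114] [ 0.4624 -0.2422  0.0275]
blank_2_corner [231.5 218.9] 0.64 [ 0.4585 -0.1163  0.0212] [ 0.4622 -0.1179  0.0325]
blank_3_corner [230.5 223.2] 0.7 [ 0.4534 -0.1151  0.0201] [ 0.4594 -0.1175  0.0375]
blank_3_free [351.2 218.2] 0.76 [ 0.4649 -0.2386  0.0257] [ 0.4686 -0.2361  0.0375]
```

View pics/w1.png

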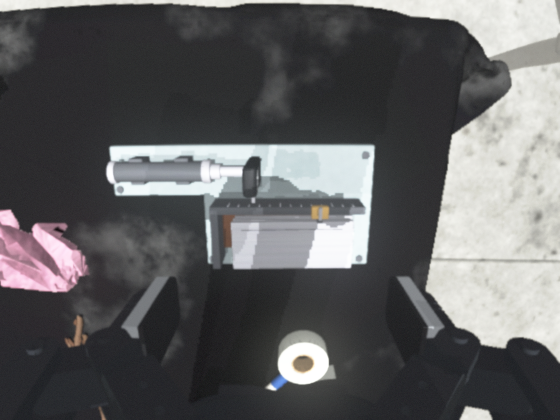

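The wrist view shows the fence at row ~205 (columns 213–363), the rider at (320, 212), the plate at (252, 175) and the pointer at (254, 201). The stack's near edge is at row ~268, and a loose tape roll lies at (303, 357). I'll fit the base-plate edges to get the gauge frame.

```bash
cat > gauge.py <<'E'
from h import *
import json,sys
np.set_printoptions(precision=4,suppress=True)
im=cv2.imread('pics/w1.png',0).astype(float);cal=json.load(open('pics/w1.json'))
g=cv2.GaussianBlur(im,(3,3),0)
def edge(vals,lo,s): # subpixel strongest step of sign s
    e=np.diff(vals)*s;i=int(e.argmax());return lo+i+.5
top=[at_z((c,edge(g[138:156,c],138,1)),cal,.012) for c in range(125,360,6)]
bot=[at_z((c,edge(g[255:280,c],255,-1)),cal,.012) for c in range(353,366,2)]
rt=[at_z((edge(g[r,362:384],362,-1),r),cal,.012) for r in range(155,255,5)]
top,bot,rt=map(np.array,(top,bot,rt))
def fit(P,a,b):
    k=np.polyfit(P[:,a],P[:,b],1);r=abs(P[:,b]-np.polyval(k,P[:,a]));k=np.polyfit(P[r<.002,a],P[r<.002,b],1);return k,r.mean()
print('top x=f(y)',fit(top,1,0));print('right y=f(x)',fit(rt,0,1));print('bot',bot[:,0]);print(manip.tip_reach)
d=np.load('pics/w1.npy')
print('roll',at_depth((290,345),cal,d),at_depth((303,337),cal,d),at_depth((303,357),cal,d))
print('stack outer edge z.04', at_z((290,267),cal,.04), 'depth pts',[at_depth((c,r),cal,d) for c,r in((290,240),(290,265),(290,272))])
E
python3 gauge.py
```

```text
top x=f(y) (array([-0.0329,  0.5297]), np.float64(0.0001624518017086657))
right y=f(x) (array([ 0.0387, -0.279 ]), np.float64(0.00025036394728626123))
bot [0.4082 0.4083 0.4084 0.4084 0.4085 0.4086 0.4086]
0.014
roll [ 0.3083 -0.1827  0.0249] [ 0.3134 -0.198   0.016 ] [ 0.2726 -0.201   0.0015]
stack outer edge z.04 [ 0.4152 -0.178   0.04  ] depth pts [array([ 0.4445, -0.1768,  0.0396]), array([ 0.4175, -0.1779,  0.0401]), array([ 0.3907, -0.1798,  0.0018])]
```

```bash
python3 -m pendant '[[-0.9,0,0,0,0,0,1],[-1.8,0.1,0.3,0,0,0,1],[-2.5,0.1,1,0,0,0,1],[-2.5,0.1,2,0,0,0,1],[-2.5,0.1,2.9,0,0,0,1],[-2.5,0.1,2.9,0,0,0,1],[-2.5,0.1,2.9,0,0,0,1],[-2.5,0.1,2.9,0,0,0,1],[-2.5,0.1,2.9,0,0,0,1],[-2.5,0.1,2.9,0,0,0,1]]'
python3 - <<'E'
from h import *
import json
np.set_printoptions(precision=4,suppress=True)
d=np.load('pics/w1.npy');cal=json.load(open('pics/w1.json'))
for c in range(125,180,10): print(c,[at_depth((c,r),cal,d).round(3).tolist() for r in(282,292,305,330)])
print(manip.get_obs()['ft_force'])
E
```

```text
clock: 4.85
position: [0.3748, -0.1781, 0.1009]
ee_rot: [1.0, 0.015, 0.0, 0.0]
ft_force: [0.0, -0.2, -0.3]
grip_width: 0.999
grasp_force: 0.0
125 [[0.369, 0.014, 0.001], [0.356, 0.015, 0.001], [0.505, -0.111, 0.263], [0.51, -0.12, 0.285]]
135 [[0.37, 0.001, 0.001], [0.356, 0.003, 0.0], [0.504, -0.114, 0.262], [0.507, -0.122, 0.281]]
145 [[0.37, -0.01, 0.0], [0.505, -0.114, 0.253], [0.51, -0.121, 0.27], [0.506, -0.124, 0.279]]
155 [[0.509, -0.118, 0.253], [0.509, -0.121, 0.261], [0.509, -0.124, 0.269], [0.502, -0.125, 0.273]]
165 [[0.509, -0.123, 0.254], [0.508, -0.124, 0.259], [0.504, -0.125, 0.261], [0.495, -0.124, 0.263]]
175 [[0.506, -0.124, 0.247], [0.502, -0.124, 0.247], [0.497, -0.124, 0.25], [0.488, -0.125, 0.253]]
[ 0.0175 -0.2469 -0.3262]
```

```bash
python3 -m pendant '[[0,0,0.5,0,0,0,1],[0,0,1.0,0,0,0,1],[0,0,1.4,0,0,0,1],[0,0,1.6,0,0,0,1],[0,0,1.64,0,0,0,1],[0,0,1.64,0,0,0,1],[0.15,0,1.64,0,0,0,1],[0.3,0,1.64,0,0,0,1],[0.42,0,1.64,0,0,0,1],[0.42,0,1.64,0,0,0,1]]'
```

```text
clock: 6.1
position: [0.3961, -0.1772, 0.0183]
ee_rot: [1.0, 0.016, 0.0, -0.0]
ft_force: [0.4, -0.5, 0.0]
grip_width: 1.001
grasp_force: 0.0
```

```bash
python3 -m pendant '[[0.05,0,0,0,0,0,1],[0.1,0,0,0,0,0,1],[0.14,0,0,0,0,0,1],[0.17,0,0,0,0,0,1],[0.2,0,0,0,0,0,1],[0.22,0,0,0,0,0,1],[0.24,0,0,0,0,0,1],[0.26,0,0,0,0,0,1],[0.26,0,0,0,0,0,1],[0.26,0,0,0,0,0,1]]'
```

```text
clock: 7.35
position: [0.4086, -0.1769, 0.0184]
ee_rot: [1.0, 0.015, 0.0, 0.0]
ft_force: [-0.1, -0.3, 0.5]
grip_width: 0.995
grasp_force: 0.1
```

```bash
python3 -m pendant '[[0.02,0,0,0,0,0,1],[0.04,0,0,0,0,0,1],[0.06,0,0,0,0,0,1],[0.08,0,0,0,0,0,1],[0.08,0,0,0,0,0,1],[0.08,0,0,0,0,0,1],[0.08,0,0,0,0,0,1],[0.08,0,0,0,0,0,1],[0.08,0,0,0,0,0,1],[0.08,0,0,0,0,0,1]]'
```

```text
clock: 8.6
position: [0.4115, -0.1768, 0.018]
ee_rot: [1.0, 0.015, -0.001, -0.0]
ft_force: [-6.2, -0.5, 3.3]
grip_width: 0.997
grasp_force: 2.9
```

```bash
python3 look.py w2; python3 - <<'E'
import cv2
a=cv2.imread('pics/w2.png');cv2.imwrite('pics/w2b.png',a)
E
```

```text
8.6 [ 0.4115 -0.1768  0.018 ] [ 0.0306 -0.9995 -0.0001] [-6.2234 -0.54    3.2554]
corner [ 87.8 148.9] 0.81 [ 0.4732 -0.1193  0.0461] [ 0.4696 -0.105   0.02  ]
pull_plate [484.6 151.3] 0.72 [ 0.476  -0.233   0.0454] [ 0.4784 -0.2199  0.068 ]
pointer [156.9 110. ] 0.93 [ 0.4831 -0.1282  0.0107] [ 0.4845 -0.1449  0.06  ]
index [395.8 122. ] 0.6 [ 0.4832 -0.2027  0.0555] [ 0.4836 -0.1995  0.0655]
blank_2_corner [ 98.1 154.9] 0.37 [ 0.4713 -0.1215  0.0448] [ 0.4694 -0.1151  0.0325]
blank_3_corner [ 98.3 156.4] 0.59 [ 0.4708 -0.1213  0.0444] [ 0.4697 -0.1178  0.0375]
blank_3_free [485.5 152.6] 0.94 [ 0.4756 -0.2334  0.0453] [ 0.4747 -0.238   0.0375]
```

View pics/w2.png

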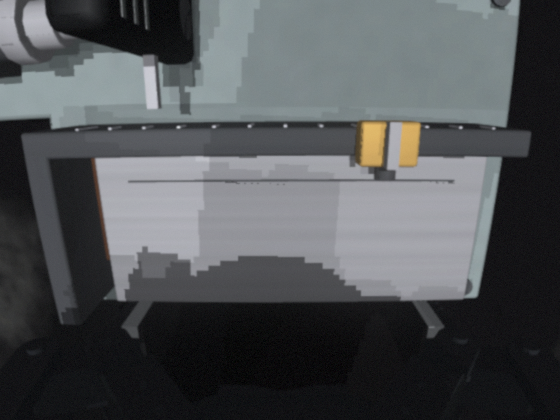

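The wrist view shows the stack's edge at row ~156, up against the fence (fence lower edge ~row 155). The end gap is still there at columns 95–105. I'll press a little more, then push the end.

```bash
python3 -m pendant '[[0.02,0,0,0,0,0,1],[0.03,0,0,0,0,0,1],[0.03,0,0,0,0,0,1],[0.03,0,0,0,0,0,1],[0.03,0,0,0,0,0,1],[0.03,0,0,0,0,0,1],[0.03,0,0,0,0,0,1],[0.03,0,0,0,0,0,1],[0.03,0,0,0,0,0,1],[0.03,0,0,0,0,0,1]]'
```

```text
clock: 10.55
position: [0.4115, -0.1768, 0.0176]
ee_rot: [1.0, 0.015, -0.003, -0.0]
ft_force: [-11.8, -0.6, 6.2]
grip_width: 1.0
grasp_force: 5.8
```

```bash
python3 -m pendant '[[-0.3,0,0,0,0,0,1],[-0.5,0,-0.3,0,0,0,1],[-0.5,0,-1.2,0,0,0,0.5],[-0.5,0.8,-1.6,0,0,0,-1],[0.1,1.7,-1.6,0,0,0,-1],[0.68,1.85,-1.6,0,0,0,-1],[0.68,1.85,-1.6,0,0,0,-1],[0.68,1.85,-1.6,0,0,0,-1],[0.68,1.85,-1.6,0,0,0,-1],[0.68,1.85,-1.6,0,0,0,-1]]' 60
```

```text
clock: 11.8
position: [0.4504, -0.2681, 0.0985]
ee_rot: [1.0, 0.015, 0.0, 0.0]
ft_force: [-0.4, 0.0, -1.3]
grip_width: -0.0
grasp_force: 0.0
```

```bash
python3 -m pendant '[[0,0,0.5,0,0,0,-1],[0,0,1.0,0,0,0,-1],[0,0,1.25,0,0,0,-1],[0,0,1.35,0,0,0,-1],[0,0,1.35,0,0,0,-1],[0,-0.05,1.35,0,0,0,-1],[0,-0.1,1.35,0,0,0,-1],[0,-0.15,1.35,0,0,0,-1],[0,-0.2,1.35,0,0,0,-1],[0,-0.2,1.35,0,0,0,-1]]'
```

```text
clock: 13.05
position: [0.4505, -0.2579, 0.0309]
ee_rot: [1.0, 0.015, 0.0, 0.0]
ft_force: [-0.4, -0.3, 0.2]
grip_width: -0.004
grasp_force: 0.0
```

```bash
python3 -m pendant '[[0,-0.04,0,0,0,0,-1],[0,-0.08,0,0,0,0,-1],[0,-0.12,0,0,0,0,-1],[0,-0.15,0,0,0,0,-1],[0,-0.18,0,0,0,0,-1],[0,-0.21,0,0,0,0,-1],[0,-0.23,0,0,0,0,-1],[0,-0.25,0,0,0,0,-1],[0,-0.25,0,0,0,0,-1],[0,-0.25,0,0,0,0,-1]]'
```

```text
clock: 14.3
position: [0.4501, -0.2456, 0.0308]
ee_rot: [1.0, 0.015, -0.0, -0.0]
ft_force: [-0.3, -0.2, 0.3]
grip_width: 0.002
grasp_force: 0.2
```

```bash
python3 -m pendant '[[0,-0.03,0,0,0,0,-1],[0,-0.06,0,0,0,0,-1],[0,-0.09,0,0,0,0,-1],[0,-0.12,0,0,0,0,-1],[0,-0.12,0,0,0,0,-1],[0,-0.12,0,0,0,0,-1],[0,-0.12,0,0,0,0,-1],[0,-0.12,0,0,0,0,-1],[0,-0.12,0,0,0,0,-1],[0,-0.12,0,0,0,0,-1]]'
```

```text
clock: 15.55
position: [0.4499, -0.2403, 0.0309]
ee_rot: [1.0, 0.015, 0.0, 0.0]
ft_force: [-0.5, -5.8, 0.6]
grip_width: 0.001
grasp_force: 2.6
```

```bash
python3 -m pendant '[[0,-0.02,0,0,0,0,-1],[0,-0.04,0,0,0,0,-1],[0,-0.06,0,0,0,0,-1],[0,-0.06,0,0,0,0,-1],[0,-0.06,0,0,0,0,-1],[0,-0.06,0,0,0,0,-1],[0,-0.06,0,0,0,0,-1],[0,-0.06,0,0,0,0,-1],[0,-0.06,0,0,0,0,-1],[0,-0.06,0,0,0,0,-1]]'
```

```text
clock: 16.8
position: [0.45, -0.2401, 0.0315]
ee_rot: [1.0, 0.014, 0.001, 0.002]
ft_force: [0.1, -15.8, -1.3]
grip_width: 0.004
grasp_force: 7.5
```

```bash
python3 -m pendant '[[0,-0.02,0,0,0,0,-1],[0,-0.04,0,0,0,0,-1],[0,-0.06,0,0,0,0,-1],[0,-0.06,0,0,0,0,-1],[0,-0.06,0,0,0,0,-1],[0,-0.06,0,0,0,0,-1],[0,-0.06,0,0,0,0,-1],[0,-0.06,0,0,0,0,-1],[0,-0.06,0,0,0,0,-1],[0,-0.06,0,0,0,0,-1]]'
```

```text
clock: 18.05
position: [0.4499, -0.2399, 0.0321]
ee_rot: [1.0, 0.013, 0.001, 0.004]
ft_force: [0.4, -24.2, -1.2]
grip_width: 0.002
grasp_force: 12.3
```

```bash
python3 -m pendant '[[0,0.2,0,0,0,0,-1],[0,0.45,-0.3,0,0,0,-1],[0,0.45,-1.3,0,0,0,-1],[-0.6,0,-1.4,0,0,0,0],[-1.26,-0.8,-1.4,0,0,0,1],[-1.3,-1.39,-1.4,0,0,0,1],[-1.3,-1.39,-1.4,0,0,0,1],[-1.3,-1.39,-1.4,0,0,0,1],[-1.3,-1.39,-1.4,0,0,0,1],[-1.3,-1.39,-1.4,0,0,0,1]]'; python3 look.py w3
```

```text
clock: 19.3
position: [0.3827, -0.1666, 0.1007]
ee_rot: [1.0, 0.015, -0.0, -0.0]
ft_force: [0.3, -0.6, 1.8]
grip_width: 0.999
grasp_force: 0.0
19.3 [ 0.3827 -0.1666  0.1007] [ 0.0299 -0.9996 -0.0003] [ 0.2535 -0.5856  1.7934]
corner [175.8  80.4] 0.74 [ 0.4677 -0.1104  0.0406] [ 0.4688 -0.1046  0.02  ]
pointer [235.9  45.8] 0.83 [ 0.4887 -0.137   0.0112] [ 0.4818 -0.1431  0.06  ]
index [368.1  53.4] 0.59 [ 0.4813 -0.2025  0.055 ] [ 0.4799 -0.2002  0.0655]
blank_0_free [175.2  81.3] 0.31 [ 0.4673 -0.11    0.0403] [ 0.4682 -0.1049  0.0225]
blank_3_corner [169.6  77.9] 0.85 [ 0.4689 -0.1072  0.04  ] [ 0.4691 -0.1064  0.0375]
blank_3_free [405.8  73.5] 0.97 [ 0.4744 -0.2244  0.0442] [ 0.475  -0.2266  0.0375]
```

View pics/w3.png

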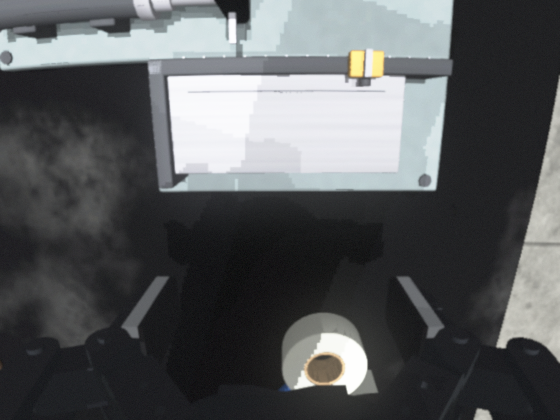

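The stack now fills the corner: left edge at column ~172 against the stop, top edge at row ~75 against the fence. One more two-finger squaring push on the long side.

```bash
python3 -m pendant '[[0,0,0.6,0,0,0,1],[0,0,1.2,0,0,0,1],[0.1,0,1.6,0,0,0,1],[0.3,0,1.64,0,0,0,1],[0.45,0,1.64,0,0,0,1],[0.52,0,1.64,0,0,0,1],[0.57,0,1.64,0,0,0,1],[0.6,0,1.64,0,0,0,1],[0.62,0,1.64,0,0,0,1],[0.63,0,1.64,0,0,0,1]]'; python3 -m pendant '[[0,0,0,0,0,0,1],[0.01,0,0,0,0,0,1],[0.01,0,0,0,0,0,1],[0.01,0,0,0,0,0,1],[0.01,0,0,0,0,0,1],[0.01,0,0,0,0,0,1],[0,0,0,0,0,0,1],[-0.1,0,0,0,0,0,1],[-0.3,0,0,0,0,0,1],[-0.5,0,0,0,0,0,1]]'
```

```text
clock: 21.25
position: [0.4112, -0.1653, 0.0182]
ee_rot: [1.0, 0.015, -0.003, -0.0]
ft_force: [-13.4, 1.0, 7.0]
grip_width: 1.001
grasp_force: 6.4
clock: 22.5
position: [0.3886, -0.1661, 0.0189]
ee_rot: [1.0, 0.015, 0.0, 0.0]
ft_force: [-0.7, -0.4, 0.2]
grip_width: 1.002
grasp_force: 0.0
```

```bash
python3 -m pendant '[[0,0,-1,0,0,0,1],[0,0,-2,0,0,0,1],[0.5,0,-2.8,0,0,0,1],[1,0,-2.8,0,0,0,1],[1,0,-2.8,0,0,0,1],[1,0,-2.8,0,0,0,1],[1,0,-2.8,0,0,0,1],[1,0,-2.8,0,0,0,1],[1,0,-2.8,0,0,0,1],[1,0,-2.8,0,0,0,1]]'; python3 look.py w4; python3 -c "
import cv2;a=cv2.imread('pics/w4.png')[90:330,90:470];cv2.imwrite('pics/w4c.png',cv2.resize(a,(760,480),interpolation=2))"
```

```text
clock: 23.75
position: [0.4391, -0.1644, 0.1588]
ee_rot: [1.0, 0.015, 0.0, 0.0]
ft_force: [-0.5, -0.6, 0.2]
grip_width: 1.0
grasp_force: 0.0
23.75 [ 0.4391 -0.1644  0.1588] [ 0.0307 -0.9995  0.0001] [-0.4779 -0.594   0.1599]
corner [201.4 164. ] 0.65 [ 0.4728 -0.1085  0.0454] [ 0.4684 -0.1029  0.02  ]
pull_plate [243.6 106.6] 0.58 [ 0.5117 -0.1412  0.0855] [ 0.5114 -0.1394  0.068 ]
pointer [246.9 149.8] 0.56 [ 0.4794 -0.1366  0.0162] [ 0.485  -0.1407  0.06  ]
index [343.8 154.7] 0.93 [ 0.4832 -0.2027  0.0549] [ 0.4846 -0.2009  0.0655]
blank_0_corner [244.  106.6] 0.49 [ 0.5117 -0.1414  0.0855] [ 0.5109 -0.135   0.0225]
blank_1_corner [343.9 156.9] 0.49 [ 0.4819 -0.2028  0.0554] [ 0.478  -0.2077  0.0275]
blank_2_free [249.  151.5] 0.33 [ 0.4794 -0.139   0.0253] [ 0.4804 -0.1396  0.0325]
blank_3_corner [201.5 166.8] 0.58 [ 0.4706 -0.1082  0.0442] [ 0.4694 -0.1068  0.0375]
blank_3_free [371.  165.8] 0.63 [ 0.4751 -0.2236  0.0453] [ 0.4738 -0.2256  0.0375]
```

View pics/w4c.png

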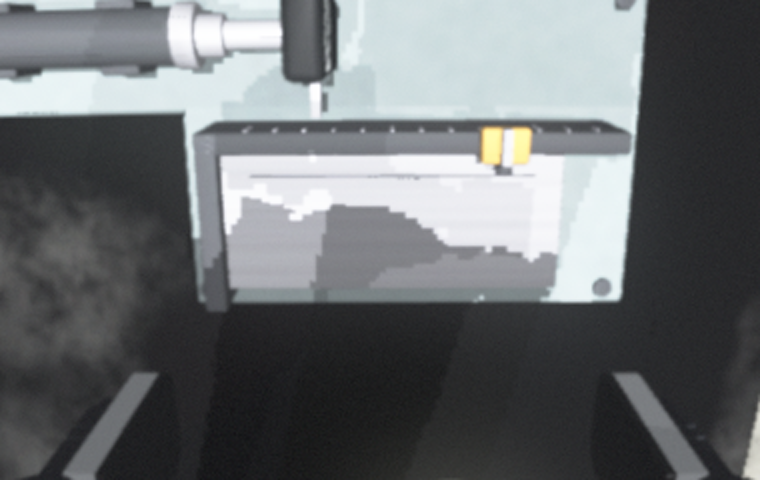

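The crop shows the stack square against stop and fence, with no bed visible between them. I'll give the end one short confirming tap.

```bash
python3 -m pendant '[[0.1,0.8,0,0,0,0,0],[0.15,1.6,0.2,0,0,0,-1],[0.15,1.98,0.6,0,0,0,-1],[0.15,1.98,1.4,0,0,0,-1],[0.15,1.98,2.2,0,0,0,-1],[0.15,1.98,2.55,0,0,0,-1],[0.15,1.98,2.55,0,0,0,-1],[0.15,1.85,2.55,0,0,0,-1],[0.15,1.75,2.55,0,0,0,-1],[0.15,1.65,2.55,0,0,0,-1]]'
```

```text
clock: 25.7
position: [0.4496, -0.2464, 0.0321]
ee_rot: [1.0, 0.015, 0.001, 0.0]
ft_force: [0.9, -0.3, -0.1]
grip_width: 0.001
grasp_force: 0.0
```

```bash
python3 -m pendant '[[0,-0.04,0,0,0,0,-1],[0,-0.08,0,0,0,0,-1],[0,-0.12,0,0,0,0,-1],[0,-0.15,0,0,0,0,-1],[0,-0.17,0,0,0,0,-1],[0,-0.18,0,0,0,0,-1],[0,-0.18,0,0,0,0,-1],[0,-0.18,0,0,0,0,-1],[0,-0.18,0,0,0,0,-1],[0,-0.18,0,0,0,0,-1]]'
```

```text
clock: 26.95
position: [0.4489, -0.2402, 0.0318]
ee_rot: [1.0, 0.014, 0.001, 0.001]
ft_force: [0.7, -8.9, -0.5]
grip_width: -0.001
grasp_force: 4.5
```

```bash
python3 -m pendant '[[0,0.3,0,0,0,0,-1],[0,0.4,-0.4,0,0,0,-1],[0,0.4,-1.4,0,0,0,-0.5],[0.3,-0.2,-2,0,0,0,0.5],[0.8,-1.2,-2,0,0,0,1],[1.3,-1.91,-2,0,0,0,1],[1.3,-1.91,-2,0,0,0,1],[1.3,-1.91,-2,0,0,0,1],[1.3,-1.91,-2,0,0,0,1],[1.3,-1.91,-2,0,0,0,1]]'
```

```text
clock: 28.2
position: [0.5105, -0.1413, 0.1313]
ee_rot: [1.0, 0.014, -0.0, 0.0]
ft_force: [0.5, -0.1, -0.5]
grip_width: 1.001
grasp_force: 0.0
```

```bash
python3 look.py w5
```

```text
28.2 [ 0.5105 -0.1413  0.1313] [ 0.029  -0.9996  0.0002] [ 0.4598 -0.0761 -0.4633]
corner [227.1 268.6] 0.69 [ 0.4776 -0.1049  0.0396] [ 0.468  -0.1019  0.02  ]
pull_plate [281.  238.2] 0.92 [ 0.5182 -0.1402  0.0851] [ 0.5116 -0.1404  0.068 ]
pointer [227.9 266.9] 0.59 [ 0.4778 -0.1051  0.0373] [ 0.4888 -0.1086  0.06  ]
index [377.9 273. ] 0.88 [ 0.4831 -0.2034  0.0519] [ 0.4898 -0.1992  0.0655]
blank_3_corner [230.  273.7] 0.77 [ 0.4769 -0.1077  0.0456] [ 0.4728 -0.1065  0.0375]
blank_3_free [228.9 278.8] 0.27 [ 0.4726 -0.1067  0.0446] [ 0.4689 -0.1057  0.0375]
```

View pics/w5.png

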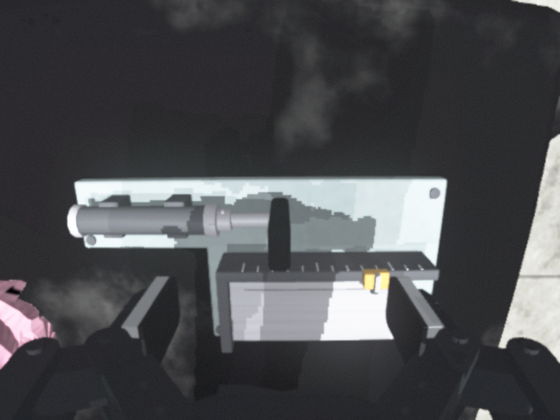

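The plate is at (280, 232), centred between the fingers, and matches (0.511, −0.140). Next is the descent and grip.

```bash
python3 -m pendant '[[0,0,0.5,0,0,0,1],[0,0,1,0,0,0,1],[0,0,1.3,0,0,0,1],[0,0,1.37,0,0,0,1],[0,0,1.37,0,0,0,0],[0,0,1.37,0,0,0,-0.6],[0,0,1.37,0,0,0,-1],[0,0,1.37,0,0,0,-1],[0,0,1.37,0,0,0,-1],[0,0,1.37,0,0,0,-1]]' 60; python3 look.py w6
```

```text
clock: 30.15
position: [0.5111, -0.1398, 0.0632]
ee_rot: [1.0, 0.016, 0.0, -0.0]
ft_force: [-2.2, 2.3, 6.0]
grip_width: 0.13
grasp_force: 58.5
30.15 [ 0.5111 -0.1398  0.0632] [ 0.0311 -0.9995 -0.0001] [-2.1633  2.3177  5.9857]
corner [218.3 319.1] 0.98 [ 0.4783 -0.1075  0.0314] [ 0.4707 -0.1054  0.02  ]
pull_plate [281.  303.1] 0.76 [ 0.5212 -0.1389  0.0845] [ 0.5112 -0.1392  0.068 ]
index [216.3 321.6] 0.42 [ 0.517  -0.1178  0.0905] [ 0.5    -0.113   0.0655]
```

Grip is firm: 11 mm opening and 58 N. I'll look at the close pictures to measure the pointer-to-index distance.

```bash
python3 - <<'E'
import cv2,numpy as np
a=cv2.imread('pics/w2.png')[70:190,130:440];b=cv2.imread('pics/w4.png')[130:185,225:380]
A=cv2.resize(a,None,fx=2.5,fy=2.5,interpolation=0);B=cv2.resize(b,None,fx=5,fy=5,interpolation=0)
cv2.imwrite('pics/m.png',np.vstack([A,B]));print(A.shape,B.shape)
E
```

```text
(300, 775, 3) (275, 775, 3)
```

View pics/m.png

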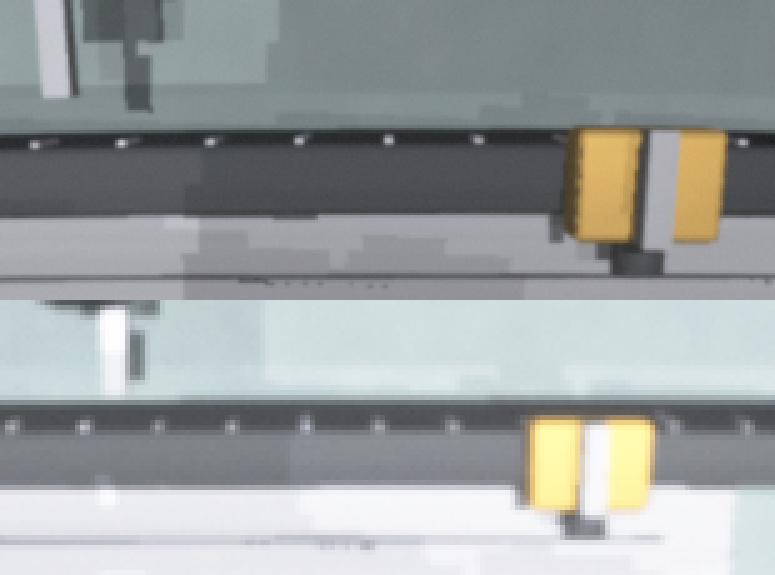

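The montage gives, in w2, pointer tip (152.8, 108.8) and index ridge tip (396.4, 122); in w4, pointer (247.8, 148.4) and index (344.4, 154). The fence ticks are 10 mm apart. I'll solve these together.

```bash
cat > solve.py <<'E'
from h import *
import json
from scipy.optimize import least_squares
np.set_printoptions(precision=4,suppress=True)
C={n:json.load(open(f'pics/{n}.json')) for n in('w2','w4')}
def proj(P,c):
    K=np.array([[c['fx'],0,c['cx']],[0,c['fy'],c['cy']],[0,0,1]])
    q=(np.array(P)-c['xyz'])@R.from_quat(c['orientation']).as_matrix()*[1,-1,-1]
    return cv2.projectPoints(q.reshape(-1,1,3),np.zeros(3),np.zeros(3),K,np.array(c['D']))[0][:,0]
T={'w2':(130+np.array([37,121,211,300,388,477,743])/2.5,70+np.array([144,143,142,141,140,140,142])/2.5,[30,40,50,60,70,80,110]),
   'w4':(225+np.array([12,85,158,232,305,378,452,675,747])/5,130+np.array([126]*9)/5,[20,30,40,50,60,70,80,110,120])}
M={'w2':((152.8,108.8),(396.4,122.)),'w4':((247.8,148.4),(344.4,154.))}
def res(v,out=False):
    x0,y0,th,pz,pgy,pgx,igx,tgy=v[:8];off={'w2':np.zeros(3),'w4':np.r_[v[8:10],0]}
    ex=np.array([np.sin(th),-np.cos(th),0]);ey=np.array([np.cos(th),np.sin(th),0]);r=[]
    W=lambda gx,gy,z:np.array([x0,y0,0])+gx*ex+gy*ey+[0,0,z]
    for n,c in C.items():
        o=off[n]
        Q=proj([W(pgx,pgy,pz)+o,W(igx,pgy-.0035,pz+.0055)+o],c);r+=list((Q-np.array(M[n])).ravel())
        q=proj([W(g/1000,tgy,.045)+o for g in T[n][2]],c);r+=list(((q-np.c_[T[n][0],T[n][1]])*.7).ravel())
    return np.r_[r,v[8:10]/.001,(tgy-.007)/.001]
v0=[.47,-.1074,.032,.05,.012,.035,.095,.007,0,0]
for fix in (0,1):
    s=least_squares(lambda v:np.r_[res(v),fix*(v[5]-.035)/.0001],v0,x_scale=[.01]*10);print(s.x,'\nrms',np.sqrt(np.mean(s.fun**2)),'pull',s.x[6]-s.x[5]);print(s.fun[:4].round(1))
J=s.jac;print('sd',np.sqrt(np.diag(np.linalg.inv(J.T@J)))[:8]*.7)
E
python3 solve.py
```

```text
[ 0.4711 -0.1058  0.0349  0.0491  0.0122  0.0348  0.0977  0.007   0.0001
 -0.0001] 
rms 0.36211030139827316 pull 0.06291116838369343
[ 0.  -0.1 -0.  -0. ]
[ 0.4711 -0.1058  0.0352  0.0497  0.0123  0.035   0.0975  0.007   0.0002
 -0.0001] 
rms 0.3653442441922796 pull 0.06248623666995624
[ 0.  -0.1  0.  -0. ]
sd [0.0007 0.0001 0.0026 0.0006 0.0007 0.0001 0.0003 0.0007]
```

```bash
python3 -m pendant '[[0,-0.02,0,0,0,0,-1],[0,-0.04,0,0,0,0,-1],[0,-0.04,0,0,0,0,-1],[0,-0.04,0,0,0,0,-1],[0,-0.04,0,0,0,0,-1],[0,-0.04,0,0,0,0,-1],[0,-0.04,0,0,0,0,-1],[0,-0.04,0,0,0,0,-1],[0,-0.04,0,0,0,0,-1],[0,-0.04,0,0,0,0,-1]]'; python3 -c "
from workcell import manip;o=manip.get_obs();print(o['position'],o['ft_force'])"
```

```text
clock: 32.1
position: [0.5111, -0.1393, 0.0633]
ee_rot: [1.0, 0.015, 0.0, 0.001]
ft_force: [-1.3, -3.8, 7.2]
grip_width: 0.132
grasp_force: 58.8
[ 0.51106792 -0.1393247   0.06325171] [-1.26328543 -3.76273699  7.2283686 ]
```

```bash
python3 -m pendant '[[0,0.15,0,0,0,0,-1],[0,0.35,0,0,0,0,-1],[0,0.55,0,0,0,0,-1],[0,0.75,0,0,0,0,-1],[0,0.95,0,0,0,0,-1],[0,1.1,0,0,0,0,-1],[0,1.2,0,0,0,0,-1],[0,1.25,0,0,0,0,-1],[0,1.25,0,0,0,0,-1],[0,1.25,0,0,0,0,-1]]'; python3 -c "
from workcell import manip;o=manip.get_obs();print(o['clock'],o['position'],o['ft_force'])"
```

```text
clock: 33.35
position: [0.5131, -0.1992, 0.0632]
ee_rot: [1.0, 0.016, 0.0, -0.001]
ft_force: [-1.8, 4.7, 8.4]
grip_width: 0.131
grasp_force: 59.3
33.35 [ 0.51311914 -0.19917621  0.06315781] [-1.75867362  4.68468419  8.44064763]
```

```bash
python3 -m pendant '[[0,0.03,0,0,0,0,-1],[0,0.05,0,0,0,0,-1],[0,0.07,0,0,0,0,-1],[0,0.07,0,0,0,0,-1],[0,0.07,0,0,0,0,-1],[0,0.07,0,0,0,0,-1],[0,0.07,0,0,0,0,-1],[0,0.07,0,0,0,0,-1],[0,0.07,0,0,0,0,-1],[0,0.07,0,0,0,0,-1]]'; python3 look.py w7; python3 - <<'E'
from h import *
p,d=manip.camera('top');save('top1.png',p)
for k in('pointer','index','pull_plate'):
    print(k,[(np.round(q['pixel'],1),round(q['p'],2)) for q in manip.tip_of(k,'top')[:2]])
a=cv2.imread('pics/top1.png')[165:235,330:430];b=cv2.imread('pics/w7.png')
cv2.imwrite('pics/f.png',np.vstack([cv2.resize(a,(400,280),interpolation=0),cv2.resize(b,(400,300))]))
E
```

```text
clock: 34.6
position: [0.5133, -0.2026, 0.0632]
ee_rot: [1.0, 0.016, 0.0, -0.001]
ft_force: [-2.0, 4.3, 8.5]
grip_width: 0.132
grasp_force: 59.4
34.6 [ 0.5133 -0.2026  0.0632] [ 0.032  -0.9995 -0.0015] [-1.9604  4.2911  8.5476]
corner [107.5 320.6] 0.97 [ 0.4779 -0.1119  0.0339] [ 0.4682 -0.1042  0.02  ]
pull_plate [281.9 302.7] 0.63 [ 0.524  -0.2019  0.0853] [ 0.5136 -0.2022  0.068 ]
index [282.2 345.8] 0.49 [ 0.5062 -0.2026  0.085 ] [ 0.4913 -0.2031  0.0655]
blank_3_corner [ 94.6 338. ] 0.62 [ 0.4738 -0.1089  0.0436] [ 0.4691 -0.1052  0.0375]
pointer [(array([389.9, 199.4]), 0.47)]
index [(array([393.8, 199.6]), 0.56)]
pull_plate [(array([391.7, 187. ]), 0.58)]
```

View pics/f.png

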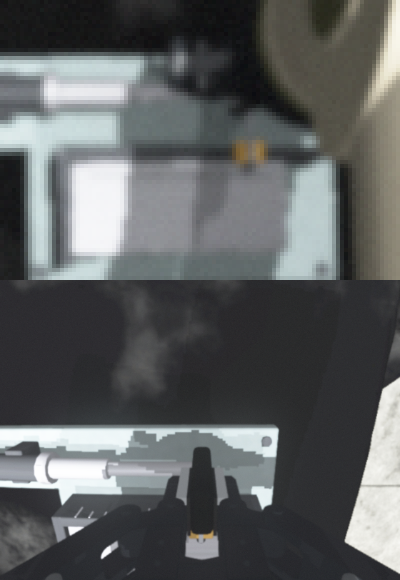

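```bash
python3 - <<'E'
from h import *
im=cv2.imread('pics/w7.png');h=cv2.cvtColor(im,cv2.COLOR_BGR2HSV)
m=(h[...,1]>110)&(h[...,2]>60)&(h[...,0]>8)&(h[...,0]<35);m[:310]=0
for r in np.where(m.any(1))[0]:
    c=np.where(m[r])[0]; c=c[(c>230)&(c<335)]
    if len(c): print(r,c.min(),c.max(),len(c))
g=im.mean(2)
for r in(240,260,290,310,340): print(r,g[r,255:312:2].astype(int))
cal=manip.get_calibration('wrist')
tcp=manip.get_obs()['position']
for c in (260,282,304): print(c,at_z((c,352),cal,.052))
E
```

```text
351 297 297 1
352 296 297 2
353 267 297 5
354 267 297 7
355 267 297 13
356 267 297 22
357 267 297 22
358 266 296 22
359 266 296 22
360 267 296 21
361 276 286 2
240 [119 118 119 120 120 120 119 112  57  46  45  44  44  47  45  44  46  45
  47  51 112 122 122 122 122 119 121 122 123]
260 [143 143 144 143 143 142 134  66  44  43  43  44  44  40  42  42  44  42
  42  45  58 113 120 120 122 133 130 119 119]
290 [132 130 132 125  63  43  38  38  38  41  36  38  38  39  40  41  39  40
  39  37  39  39  43  48 111 132 130 131 131]
310 [ 50 112 149  94  49  47  38  39  38  39  39  40  40  39  39  41  41  37
  38  41  41  38  44  50  69 141 131  67  48]
340 [47 46 43 45 46 47 38 38 40 39 39 39 39 40 38 38 39 40 36 39 35 39 42 46
 44 46 48 45 44]
260 [ 0.47700274 -0.19312545  0.052     ]
282 [ 0.47737189 -0.20341606  0.052     ]
304 [ 0.47768147 -0.21370704  0.052     ]
```

The ridge and rider centre is at column ~281.5 and the plate centre at ~282.4, so the pull is about 0.3 mm too far. I'll trim that and hand in.

```bash
python3 -m pendant '[[0,-0.006,0,0,0,0,-1],[0,-0.006,0,0,0,0,-1],[0,-0.006,0,0,0,0,-1],[0,-0.006,0,0,0,0,-1],[0,-0.006,0,0,0,0,-1],[0,-0.006,0,0,0,0,-1],[0,-0.006,0,0,0,0,-1],[0,-0.006,0,0,0,0,-1],[0,-0.006,0,0,0,0,-1],[0,-0.006,0,0,0,0,-1]]'; python3 -c "
from workcell import manip;o=manip.get_obs();print(o['clock'],o['position'],o['ft_force']);print(manip.hand_in())"
```

```text
clock: 36.75
position: [0.5132, -0.2022, 0.0632]
ee_rot: [1.0, 0.016, 0.0, -0.001]
ft_force: [-3.1, 5.0, 8.0]
grip_width: 0.131
grasp_force: 59.4
36.75 [ 0.51322756 -0.20224707  0.06318591] [-3.11187603  5.03618953  7.99804742]
the job is handed in; nothing more can be done
None
```

The job was handed in at 36.75 s. The blanks are flush against both stop and fence by the push readings and wrist pictures, and the rod is held with its pointer about level with the index (estimated within 0.5 mm; the pointer tip was hidden behind the plate). One end push reached 24 N, above the stated 12 N, with no harm seen.

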